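# Show the customer the gauge: open the display case and lift out an interlocked plinth

### The arm

A 7-joint arm with a two-finger parallel gripper is mounted at the origin on the work surface. World frame = base frame: x ahead of the robot, y to its left, z up, the work surface at z = 0. Lengths are in mm, angles in rad, forces in N, time in s.
With the tool pointing down it reaches from about 400 to 900 mm from the base axis. Payload 5.5 kg.
Tool frame: the origin (TCP) lies at the very end of the fingers, on their centre line; the grasp point (between the pads) lies 19 mm behind it; z points along the fingers, x is the direction in which the jaws open and shut, and the axes are right-handed (so a half turn about z gives the same grasp; the last joint's range is limited). The gripper opens to 85 mm and grips with 20 to 120 N. Pads are 22 mm wide; open, the fingers measure 114 mm over their backs; the gripper's body (76 mm by 85 mm) begins 54 mm behind the grasp point. The pads swing forward as they close: fully open they stand 13 mm farther back than shut.
Start: joints at [-0.962, 0.501, -0.427, 1.55, 0.221, 1.138, -0.21], TCP at [220.279, 611.537, 210.71] pointing down, gripper open.
Joint ranges: [-2.88, 2.88], [-0.31, 2.03], [-1.54, 1.56], [0.2, 2.42], [-1.41, 4.55], [0.19, 2.02], [-2.57, 2.57]. Speed limits (rad/s): [2.57, 2.57, 3.14, 3.14, 3.14, 3.14, 3.14].

### API

Orientations are given as a rotation vector (axis times angle).
In Python, from rig import telemetry, vision, close_job gives the robot as it stands. The module is installed in compiled form; this text tells all that it offers.
- The arm moves only by the shell command python3 -m pendant 'ROWS' [FORCE]. ROWS is JSON, a list of rows, each an object with "linear": the shift along the world's x, y, z in m, a list of three; "rotation": the turn, a rotation vector about the world's x, y, z in degrees, a list of three; "grip": the gripper's target within -1 to 1 (shut at 1, half-way at 0, fully open at -1). In form: [{"linear": [dx, dy, dz], "rotation": [rx, ry, rz], "grip": grip}, ...]. A call has exactly 5 rows; each row shifts and turns the commanded pose from where the row before left it; what a row does not reach is not made up. A row lasts 1/10 s, in which the tool goes at most 50 mm and 8.59 degrees, less where a joint would pass 70% of its speed; a pose out of reach is approached as far as the arm can. A call is refused whole if a number of a shift passes 0.05 or a number of a turn 8.59, either way. A call with a gripper value outside its range is refused whole. The fingers move at their own pace and stop on an object; FORCE is the grip in N (left out, the last holds). Time passes only in rows, so rows that do not move let the fingers close, or fill a call up. It gives the time, the measured TCP pose, the force and the opening at its end, in the units of the state.
- telemetry.sense(): the state, without advancing time (a new reading comes with each control period).
- vision.read_camera(name): name is "side" or "top"; returns the picture (420x560x3 uint8, blue, green, red); there is no depth.
- vision.get_calibration(name): a dict with "camera_matrix" (3x3 intrinsics, pixels), "k1" (the pictures are not rectified: a ray, as slopes to the right and down, at radius r is drawn at 1 + k1 r^2 times it, then the intrinsics apply), "extrinsics" (4x4, takes a point from world to camera coordinates). Camera axes: x right, y up, looking along -z (the intrinsics and any distortion apply to the point x, -y, -z); pixel columns grow to the right and rows downward; lengths in mm; the calibration is good to about 2 mm. A picture is of the moment at which its call begins. get_calibration takes no time and is no camera call.
- close_job(): hands the job in, once; it reports no verdict.
The state is a dict: "t": time; "joint_pos": joint angles; "qd": joint speeds; "effort": joint torques, N m; "tcp_pos": TCP position; "ee_rot": TCP orientation; "wrist_force": force on the tool from outside, world axes, zero at the start; "torque": the same for the moment, N m; "opening": opening from 0.0 (shut) to 1.0 (fully open).
Only numpy, scipy, OpenCV 4.12 (cv2) and the standard library are available. Lean on these libraries where they do the work, as an engineer would, in place of code of your own. Each camera call takes 0.05 s, during which the arm holds its last target. There are 200 camera calls.

### The job

A customer wants to see the round gauge with the dial: slide the clear panel above it all the way past its neighbour by pushing its lip, lift the gauge with its interlocked plinth straight up out of the row, and set it down gently, upright, in the middle of the rubber mat. Leave that panel open and the other one shut, the other plinths in their places, and the things around the case undisturbed.

Things in the scene. Friction and masses are not known exactly. Their poses are not given: they have to be found in the camera images.
- gauge: Plinth with the round gauge, one loose piece, about 300 g: pale wooden block 58 x 58 x 30 mm high; fixed on its middle an upright chrome cylinder. Origin: centre of the underside, z up. On its +y face a full-height T-shaped tongue sticks out 12.5 mm, in its -y face is a matching T slot 14 mm deep. Play 1.5 mm: in the row it moves only straight up and is free once lifted 30 mm. In any of the four places.
- gauge_dial (a point): Centre of the flat white dial (ticks, needle) on top of the gauge's cylinder, 72 mm above the plinth's underside. The cylinder, which can be gripped, is 48 mm in diameter and 42 mm high, standing on the 30 mm block.
- lamp: Bystander in the row. Same interlocking plinth as gauge (58 x 58 x 30 mm, origin at centre of underside, same axes), loose, 300 g; on it a chrome domed lamp shell, 46 mm wide, 43 mm high, no dial.
- regulator: Bystander in the row. Same interlocking plinth as gauge (58 x 58 x 30 mm, origin at centre of underside, same axes), loose, 300 g; on it a finned aluminium block, 44 x 34 mm, 34 mm high.
- footpeg: Bystander in the row. Same interlocking plinth as gauge (58 x 58 x 30 mm, origin at centre of underside, same axes), loose, 300 g; on it a lying chrome foot peg with black rubber bands, 48 mm long.
- case: Low clear display case with aluminium edges, fixed: 172 (x) by 410 mm (y), walls 86 mm high, rails at the top 156 mm apart in x. Origin: centre of the underside, y along the row. On its 8 mm floor the plinths stand at x = 0, y = +145, +85, -85, -145 mm, axes parallel to the case's; fixed grey blocks with the same tongues and slots fill the middle and both ends. Two clear panels are its lid.
- panel_left (a joint): Clear bypass panel lying flat over the case's +y half (the two places with y > 0), 4 mm thick, lower track: its top is 90 mm above the table. Value in m: 0 shut, 0.17 fully open, growing as it slides towards the case's -y, under the other panel. Friction about 1.5 N; stays where left; starts within 10 mm of shut.
- panel_right (a joint): Clear bypass panel lying flat over the case's -y half (the two places with y < 0), 4 mm thick, upper track: its top is 97 mm above the table. Value in m: 0 shut, 0.17 fully open, growing as it slides towards the case's +y, over the other panel. Friction about 1.5 N; stays where left; starts within 10 mm of shut.
- panel_left_lip (a point): Middle of the top edge of the outer (+y) face of the left panel's lip, 116 mm above the table; moves with the panel. The lip is an upright aluminium strip along the case's x, 120 mm long, 6 mm thick, at the panel's outer end, standing 26 mm above the panel. Push its outer face towards the case's middle to open the panel.
- panel_right_lip (a point): Middle of the top edge of the outer (-y) face of the right panel's lip, 116 mm above the table; moves with the panel. Same strip, 120 mm long, 6 mm thick, standing 19 mm above its panel. Push its outer face towards the case's middle to open the panel.
- mat: Black square rubber counter mat, 150 x 150 mm, 4 mm thick, fixed flat on the table to the -y side of the case; origin at the centre of its underside.
- polish: Bystander: loose grey bottle with black cap, 52 mm in diameter, 150 mm high, origin at the centre of its underside.
- tape: Bystander: loose cardboard ring, 64 mm in diameter, 40 mm high, origin at the centre of its underside.
- wrench: Bystander: loose wrench 160 mm long lying flat near the robot.
- jar: Bystander: loose amber jar, 60 mm in diameter, 70 mm high, origin at the centre of its underside.
Things that resemble listed ones, but are neither listed nor needed, are in the scene too. Of the things that look like the mat, the smaller one is meant.

How it is judged (in metres and radians):
On the way, in this order (a step that is already met when the one before it is completed fails the run):
1. the panel above the gauge is slid open (at least 130 mm), the other stays shut, the gauge still in the row (((value of joint panel_left above 0.13 m and value of joint panel_right below 0.03 m) or (value of joint panel_right above 0.13 m and value of joint panel_left below 0.03 m)) and z of gauge in the frame of case below 0.02 m), for 0.2 s.
2. the gauge's plinth is lifted straight up clear of its neighbours, above the row line (z of gauge in the frame of case above 0.04 m and x of gauge in the frame of case between -0.03 and 0.03 m and y of gauge in the frame of case between -0.19 and 0.19 m).
At the end, for the whole second after the job is handed in: The gauge stands upright (0.08 rad) and at rest on the mat, within 30 mm of its centre; the panel it was under is open over 130 mm, the other under 30 mm; the other plinths are within 6 mm of their start, and bottle, roll, wrench and jar within 30 mm (horizontal distance between gauge and mat below 0.03 m and height (world z) of gauge between 0.002 and 0.008 m and angle between gauge's own z axis and vertical below 0.08 rad and linear speed of gauge below 0.02 m/s and ((value of joint panel_left above 0.13 m and value of joint panel_right below 0.03 m) or (value of joint panel_right above 0.13 m and value of joint panel_left below 0.03 m)) and distance of each of lamp, regulator, footpeg from where it was at the start of the episode below 0.006 m and distance of each of polish, tape, wrench, jar from where it was at the start of the episode below 0.03 m); the robot touches nothing.
It fails at once if another plinth is dragged more than 15 mm out of its place (distance of any of lamp, regulator, footpeg from where it was at the start of the episode above 0.015 m).
It fails at once if the gauge is forced sideways while still between its neighbours (z of gauge in the frame of case below 0.036 m and y of gauge in the frame of case above -0.2 m and (x of gauge in the frame of case above 0.008 m or x of gauge in the frame of case below -0.008 m)).
It fails at once if the gauge is tipped more than 25 degrees (angle between gauge's own z axis and vertical above 0.44 rad).
It fails at once if the gauge is dropped: it comes down on the mat faster than 0.45 m/s (horizontal distance between gauge and mat below 0.12 m and height (world z) of gauge below 0.035 m and linear speed of gauge above 0.45 m/s).
It fails at once if the bottle, roll, wrench or jar is pushed more than 30 mm (distance of any of polish, tape, wrench, jar from where it was at the start of the episode above 0.03 m).
It also fails if it takes over 58 s, if anything falls off the work surface, if the arm or the gripper's body presses on something with over 40 N, if the wrist force passes 120 N, or if a joint passes its speed limit or range.

## Working session

There is one attempt and no reset: what is moved stays moved. The work goes in short steps, Python scripts to look and compute and a shell command to move; the robot and the scene stay as the last step left them, time stands still between calls to the robot, and variables do not carry over. Pictures are saved under pics/ and viewed, about 8 in all and at most 12, crops included, and the job is handed in when it is done.

```bash
mkdir -p pics; cat > h.py <<'E'
import numpy as np, cv2
from rig import telemetry, vision
def px2w(name,u,v,z):
    c=vision.get_calibration(name);K=np.array(c["camera_matrix"]);E=np.array(c["extrinsics"]);k=c["k1"]
    d=np.array([(u-K[0,2])/K[0,0],(v-K[1,2])/K[1,1]]);s=d.copy()
    for _ in range(20): s=d/(1+k*(s@s))
    R=E[:3,:3];o=-R.T@E[:3,3];r=R.T@np.array([s[0],-s[1],-1])
    return o+r*(z-o[2])/r[2]
def w2px(name,p):
    c=vision.get_calibration(name);K=np.array(c["camera_matrix"]);E=np.array(c["extrinsics"])
    q=E[:3,:3]@np.array(p)+E[:3,3];s=np.array([q[0],-q[1]])/-q[2];s=s*(1+c["k1"]*(s@s))
    return K[0,0]*s[0]+K[0,2],K[1,1]*s[1]+K[1,2]
def snap(name,fn,crop=None,f=1):
    im=vision.read_camera(name)
    if crop: x0,y0,x1,y1=crop; im=im[y0:y1,x0:x1]
    cv2.imwrite("pics/"+fn,cv2.resize(im,None,fx=f,fy=f,interpolation=cv2.INTER_CUBIC)); return im
E
python3 - <<'E'
from h import *
np.set_printoptions(precision=4,suppress=True)
for n in("top","side"):
    snap(n,n+"0.png",f=1.42); c=vision.get_calibration(n); E=np.array(c["extrinsics"]);print(n,-E[:3,:3].T@E[:3,3],c["camera_matrix"],c["k1"])
print(telemetry.sense())
E
```

```text
top [ 366.1352   57.6395 1896.2366] [[543.6804   0.     269.564 ]
 [  0.     543.6804 207.2786]
 [  0.       0.       1.    ]] -0.10953018290015361
side [ 433.3485 -846.606   624.1254] [[409.2034   0.     278.6574]
 [  0.     409.2034 213.1314]
 [  0.       0.       1.    ]] -0.02762085346185694
{'t': 0.1, 'joint_pos': array([-0.9618,  0.5018, -0.4268,  1.5513,  0.2208,  1.1383, -0.2103]), 'qd': array([-0.0009, -0.0024, -0.0016, -0.0019,  0.0013,  0.0012, -0.0014]), 'effort': array([ -0.0121, -57.0812,  -5.8388, -28.1743,   0.0106,   0.0054,
        -0.    ]), 'tcp_pos': array([220.169 , 610.894 , 209.7713]), 'ee_rot': array([ 2.5698,  1.8055, -0.0023]), 'wrist_force': array([ 0.4685,  0.0947, -0.4307]), 'torque': array([ 0.0359, -0.0159, -0.0157]), 'opening': 0.9988579716446232}
```

View pics/top0.png

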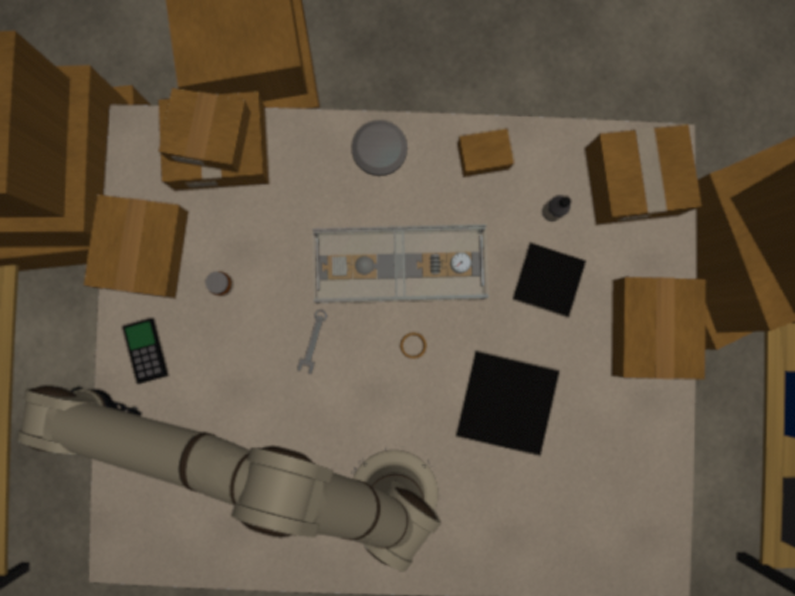

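View pics/side0.png

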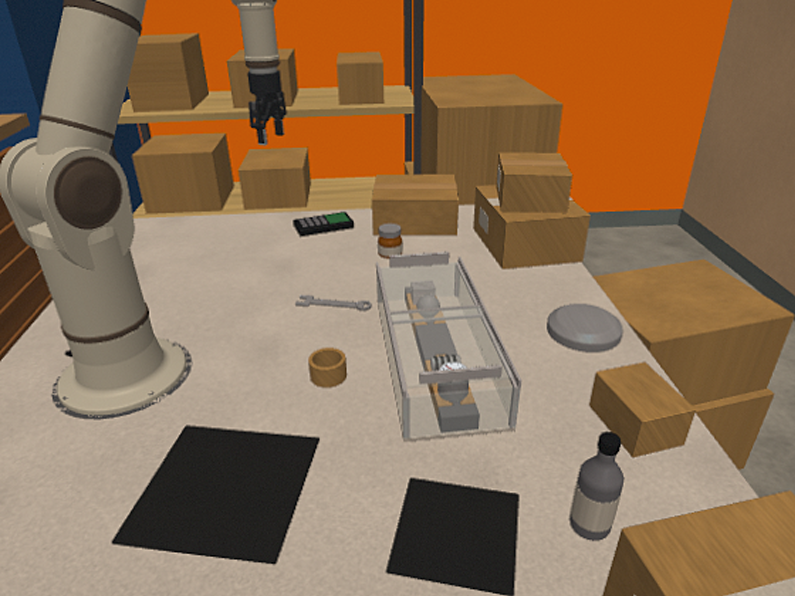

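The top view (image right = world −y, up = +x) shows the row. The white dial with a needle is at about (460,262), the outermost −y place. The finned block is beside it at (435,264), the dome at (366,264) and the peg at (338,264). Two things look like the mat: (549,279), small, and (508,402), large. The small one is meant. Next I'll take one crop to confirm.

```bash
python3 - <<'E'
from h import *
a=snap("top","a.png",(215,150,420,225),3.9)
b=snap("side","b.png",(255,170,375,315),3.5)
cv2.imwrite("pics/top1.png",cv2.resize(a,None,fx=3.9,fy=3.9,interpolation=cv2.INTER_CUBIC))
s=np.zeros((590,800,3),np.uint8); A=cv2.imread("pics/a.png");s[:A.shape[0]]=0
B=cv2.imread("pics/b.png");print(A.shape,B.shape)
E
```

```text
(292, 800, 3) (508, 420, 3)
```

View pics/a.png

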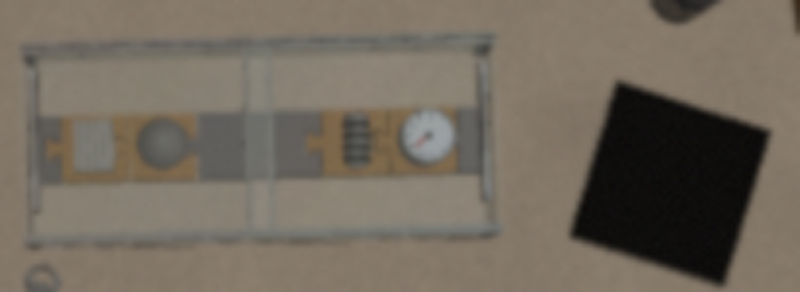

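View pics/b.png

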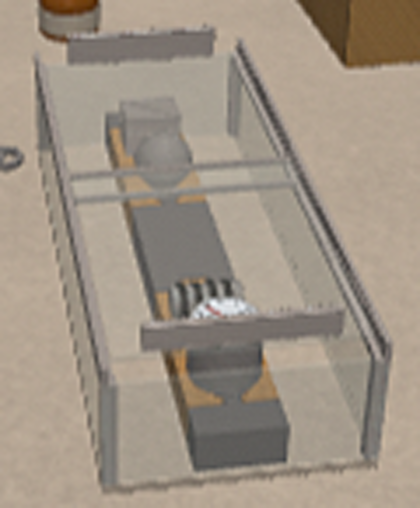

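```bash
python3 - <<'E'
from h import *
np.set_printoptions(precision=1,suppress=True)
T=lambda u,v,z:px2w("top",215+(u+.5)/3.9-.5,150+(v+.5)/3.9-.5,z)
S=lambda u,v,z:px2w("side",255+(u+.5)/3.5-.5,170+(v+.5)/3.5-.5,z)
print("dial",T(428,136,80))
C=np.array([T(*c,88) for c in[(27,45),(493,37),(497,234),(28,244)]]);print(C,C.mean(0),"sides",[np.linalg.norm(C[i]-C[(i+1)%4]) for i in range(4)])
d=(C[0]+C[3]-C[1]-C[2]);print("yaw",np.degrees(np.arctan2(-d[0],d[1])))
M=np.array([T(*c,4) for c in[(617,81),(770,130),(724,286),(570,236)]]);print("mat",M,M.mean(0),[np.linalg.norm(M[i]-M[(i+1)%4]) for i in range(4)])
print("lipS",S(142,325,116),S(343,308,116),"lipTop",T(490,50,116),T(487,202,116))
print("dialS",S(222,312,80))
print("bottomS",S(105,490,0),S(380,462,0))
print("polish",px2w("side",(590+0)/1.42,532/1.42,0),"bottle top",px2w("top",563/1.42,203/1.42,150), "lip left S",S(67,47,116),S(212,36,116))
E
```

```text
dial [ 561.  -143.2   80. ]
[[ 628.3  204.3   88. ]
 [ 647.7 -196.8   88. ]
 [ 477.6 -203.6   88. ]
 [ 457.2  197.5   88. ]] [552.7   0.4  88. ] sides [np.float64(401.5938737433109), np.float64(170.28382123235434), np.float64(401.558743780827), np.float64(171.26165676824647)]
yaw 2.8436164839563247
mat [[ 624.5 -322.1    4. ]
 [ 584.5 -463.1    4. ]
 [ 441.9 -422.6    4. ]
 [ 482.9 -281.7    4. ]] [ 533.5 -372.4    4. ] [np.float64(146.5479946463177), np.float64(148.2626286898418), np.float64(146.77315514216352), np.float64(147.25529954913515)]
lipS [ 505.1 -190.4  116. ] [ 623.9 -184.7  116. ] lipTop [ 632.2 -190.5  116. ] [ 502.7 -190.5  116. ]
dialS [ 561.3 -135.2   80. ]
bottomS [ 481.9 -202.2    0. ] [ 654.9 -192.4    0. ]
polish [ 702.3 -385.9    0. ] bottle top [ 697.8 -369.9  150. ] lip left S [483.  171.9 116. ] [600.2 180.3 116. ]
```

The crop confirms it: the dial with ticks and a red needle is the outermost −y plinth, under the right panel. The measurements are consistent:
- **Case:** centre about (553, 0), yaw about 2.8°. The top measures 402 x 171 mm against a nominal 410 x 172 mm.
- **Gauge:** dial at (561,−143), against (560,−144) predicted from the case pose.
- **Right lip:** outer face middle at about (564,−188).
- **Mat:** centre at (533,−372), side about 147 mm.

I'll move out now with the gripper shut.

```bash
python3 -m pendant '[{"linear":[0.04,-0.04,0],"rotation":[0,0,-8.4],"grip":1},{"linear":[0.04,-0.04,0],"rotation":[0,0,-8.4],"grip":1},{"linear":[0.04,-0.04,0],"rotation":[0,0,-8.4],"grip":1},{"linear":[0.04,-0.04,0],"rotation":[0,0,-8.4],"grip":1},{"linear":[0.04,-0.04,0],"rotation":[0,0,-8.4],"grip":1}]' 60
```

```text
t: 0.7
tcp_pos: [398.2, 433.1, 210.8]
ee_rot: [-3.049, -0.756, -0.0]
wrist_force: [0.5, 0.5, 1.0]
opening: 0.142
```

```bash
python3 -m pendant '[{"linear":[0.03,-0.05,0],"rotation":[0,0,-6.3],"grip":1},{"linear":[0.03,-0.05,0],"rotation":[0,0,-6.3],"grip":1},{"linear":[0.03,-0.05,0],"rotation":[0,0,-6.3],"grip":1},{"linear":[0.03,-0.05,0],"rotation":[0,0,-6.3],"grip":1},{"linear":[0.03,-0.05,0],"rotation":[0,0,0],"grip":1}]' && python3 -m pendant '[{"linear":[0,-0.05,0],"rotation":[0,0,0],"grip":1},{"linear":[0,-0.05,0],"rotation":[0,0,0],"grip":1},{"linear":[0,-0.05,0],"rotation":[0,0,0],"grip":1},{"linear":[0,-0.05,0],"rotation":[0,0,0],"grip":1},{"linear":[0,-0.05,0],"rotation":[0,0,0],"grip":1}]'
```

```text
t: 1.2
tcp_pos: [526.3, 218.6, 210.8]
ee_rot: [-3.141, -0.077, -0.0]
wrist_force: [1.2, 1.3, 0.4]
opening: -0.002
t: 1.7
tcp_pos: [525.3, -31.5, 210.8]
ee_rot: [-3.14, -0.082, -0.0]
wrist_force: [1.7, -0.1, 0.7]
opening: 0.001
```

```bash
python3 -m pendant '[{"linear":[0,-0.05,0],"rotation":[0,0,0],"grip":1},{"linear":[0,-0.05,0],"rotation":[0,0,0],"grip":1},{"linear":[0,-0.04,0],"rotation":[0,0,0],"grip":1},{"linear":[0,0,0],"rotation":[0,0,0],"grip":1},{"linear":[0,0,0],"rotation":[0,0,0],"grip":1}]'
```

```text
t: 2.2
tcp_pos: [525.2, -170.7, 210.5]
ee_rot: [-3.14, -0.077, 0.001]
wrist_force: [-0.6, 1.1, 0.9]
opening: 0.001
```

```bash
python3 -m pendant '[{"linear":[0.02,-0.03,0],"rotation":[0,0,0],"grip":1},{"linear":[0.019,-0.029,0],"rotation":[0,0,0],"grip":1},{"linear":[0,0,-0.04],"rotation":[0,0,0],"grip":1},{"linear":[0,0,-0.04],"rotation":[0,0,0],"grip":1},{"linear":[0,0,-0.032],"rotation":[0,0,0],"grip":1}]'; python3 -m pendant '[{"linear":[0,0,0],"rotation":[0,0,0],"grip":1},{"linear":[0,0,0],"rotation":[0,0,0],"grip":1},{"linear":[0,0,0],"rotation":[0,0,0],"grip":1},{"linear":[0,0,0],"rotation":[0,0,0],"grip":1},{"linear":[0,0,0],"rotation":[0,0,0],"grip":1}]'
python3 - <<'E'
from h import *
a=snap("side","c.png",(240,110,400,320),2.8)
E
```

```text
t: 2.7
tcp_pos: [564.6, -225.8, 96.5]
ee_rot: [-3.138, -0.086, 0.002]
wrist_force: [-0.8, 0.5, 0.1]
opening: -0.003
t: 3.2
tcp_pos: [565.9, -228.9, 100.5]
ee_rot: [3.14, 0.082, 0.005]
wrist_force: [0.4, 0.3, 0.2]
opening: -0.005
```

View pics/c.png

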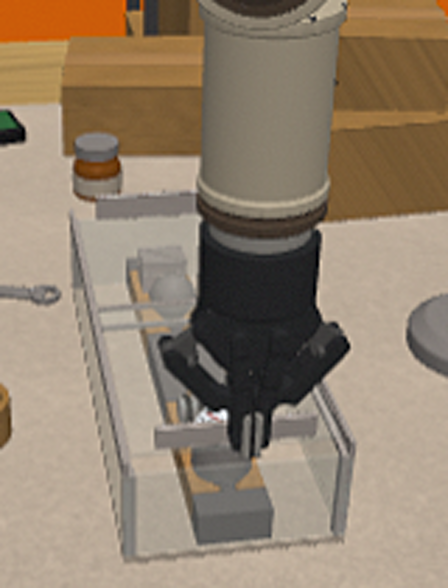

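The gripper (tip around pixel (252,450)) stands in front of the lip, whose strip runs from (155,435) to (315,425). I'll push along the case's y direction.

```bash
python3 -m pendant '[{"linear":[0,0.012,0],"rotation":[0,0,0],"grip":1},{"linear":[-0.001,0.012,0],"rotation":[0,0,0],"grip":1},{"linear":[0,0.01,0],"rotation":[0,0,0],"grip":1},{"linear":[-0.001,0.01,0],"rotation":[0,0,0],"grip":1},{"linear":[0,0.01,0],"rotation":[0,0,0],"grip":1}]'; python3 -m pendant '[{"linear":[0,0.012,0],"rotation":[0,0,0],"grip":1},{"linear":[-0.001,0.012,0],"rotation":[0,0,0],"grip":1},{"linear":[-0.001,0.012,0],"rotation":[0,0,0],"grip":1},{"linear":[-0.001,0.012,0],"rotation":[0,0,0],"grip":1},{"linear":[0,0.012,0],"rotation":[0,0,0],"grip":1}]'
```

```text
t: 3.75
tcp_pos: [562.5, -173.2, 98.6]
ee_rot: [-3.14, -0.083, 0.0]
wrist_force: [-0.5, 0.2, 0.9]
opening: -0.001
t: 4.25
tcp_pos: [559.5, -113.6, 98.7]
ee_rot: [-3.14, -0.082, 0.0]
wrist_force: [0.2, -0.1, -0.6]
opening: -0.001
```

```bash
python3 - <<'E'
from h import *
a=snap("side","d.png",(240,110,400,320),2.8)
E
```

```text
(no output)
```

View pics/d.png

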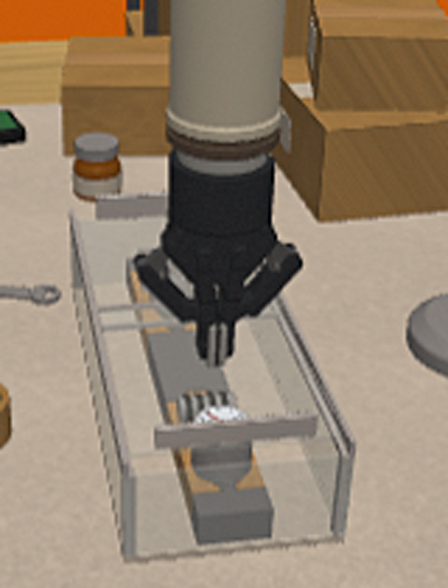

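```bash
python3 - <<'E'
from h import *
for p in [(559.5,-113.6,98.7),(559.5,-113.6,116),(559.5,-113.6,125),(559.5,-113.6,135)]:
    u,v=w2px("side",p);print(p,(u-240)*2.8,(v-110)*2.8)
for p in [(565.9,-228.9,98.7),(565.9,-228.9,116),(565.9,-228.9,125)]:
    u,v=w2px("side",p);print(p,(u-240)*2.8,(v-110)*2.8)
print(telemetry.sense())
snap("top","e0.png")
E
```

```text
(559.5, -113.6, 98.7) 213.01315290001375 381.1938735892411
(559.5, -113.6, 116) 213.73919086461783 363.08038454975417
(559.5, -113.6, 125) 214.12203733921547 353.5138438292967
(559.5, -113.6, 135) 214.55161720383046 342.7670434451678
(565.9, -228.9, 98.7) 246.1430322996215 475.3377790961661
(565.9, -228.9, 116) 247.33856001500698 456.058911988251
(565.9, -228.9, 125) 247.97029574025603 445.85622728867014
{'t': 4.3, 'joint_pos': array([ 0.03620573,  0.46493961,  0.14304545,  1.8620448 , -0.08985212,
        0.82130771,  0.28051382]), 'qd': array([ 0.01231842,  0.00699416, -0.00806144, -0.01001681, -0.0062908 ,
        0.00437541,  0.04732684]), 'effort': array([  4.93279248, -51.72510624,   7.07028642, -23.65170121,
         0.76462716,  -0.20483825,   0.0991792 ]), 'tcp_pos': array([ 559.72271001, -110.63795065,   98.60092931]), 'ee_rot': array([-3.13855851e+00, -8.62268578e-02,  3.64392116e-04]), 'wrist_force': array([-0.25636063,  2.69069188, -1.07330586]), 'torque': array([ 0.159763  ,  0.01629252, -0.02718095]), 'opening': -0.002501695405781975}
```

The lip (155–315, 430) did not move. The fingertips, at pixel (215,360), passed over it. That pixel corresponds to z≈118, while the telemetry says 98.7, so the real fingertips are about 19 mm above the reported TCP. I'll go back over the lip and come in lower.

```bash
python3 -m pendant '[{"linear":[0,0,0.03],"rotation":[0,0,0],"grip":1},{"linear":[0.002,-0.04,0],"rotation":[0,0,0],"grip":1},{"linear":[0.002,-0.04,0],"rotation":[0,0,0],"grip":1},{"linear":[0.002,-0.038,0],"rotation":[0,0,0],"grip":1},{"linear":[0,0,0],"rotation":[0,0,0],"grip":1}]'; python3 -m pendant '[{"linear":[0,0,-0.02],"rotation":[0,0,0],"grip":1},{"linear":[0,0,-0.02],"rotation":[0,0,0],"grip":1},{"linear":[0,0,-0.005],"rotation":[0,0,0],"grip":1},{"linear":[0,0,0],"rotation":[0,0,0],"grip":1},{"linear":[0,0,0],"rotation":[0,0,0],"grip":1}]'
```

```text
t: 4.85
tcp_pos: [564.2, -241.6, 129.2]
ee_rot: [3.135, 0.067, 0.001]
wrist_force: [-1.5, 0.3, -0.4]
opening: -0.001
t: 5.35
tcp_pos: [566.2, -232.8, 84.4]
ee_rot: [3.14, 0.082, 0.001]
wrist_force: [0.6, -0.2, 0.8]
opening: 0.003
```

```bash
python3 -m pendant '[{"linear":[0,0.012,0],"rotation":[0,0,0],"grip":1},{"linear":[-0.001,0.012,0],"rotation":[0,0,0],"grip":1},{"linear":[0,0.01,0],"rotation":[0,0,0],"grip":1},{"linear":[-0.001,0.01,0],"rotation":[0,0,0],"grip":1},{"linear":[0,0.01,0],"rotation":[0,0,0],"grip":1}]'
python3 - <<'E'
from h import *
a=snap("side","e.png",(240,110,400,320),2.8)
E
```

```text
t: 5.85
tcp_pos: [563.9, -178.0, 84.2]
ee_rot: [3.14, 0.082, 0.001]
wrist_force: [-0.2, -1.8, 1.2]
opening: 0.001
```

View pics/e.png

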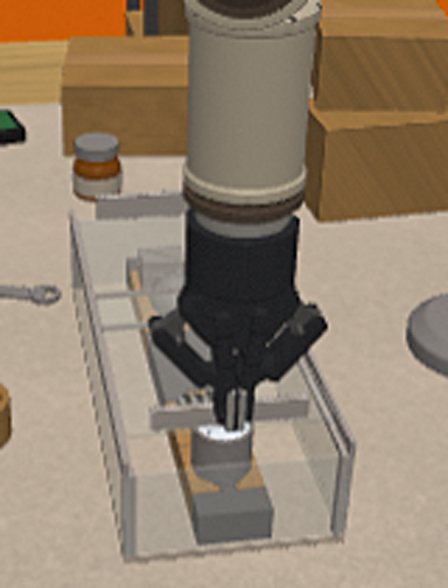

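The lip has moved: it now runs from (150,418) to (308,405), with −1.8 N on the wrist. I'll continue the push.

```bash
python3 -m pendant '[{"linear":[-0.001,0.018,0],"rotation":[0,0,0],"grip":1},{"linear":[-0.001,0.02,0],"rotation":[0,0,0],"grip":1},{"linear":[-0.001,0.02,0],"rotation":[0,0,0],"grip":1},{"linear":[-0.001,0.02,0],"rotation":[0,0,0],"grip":1},{"linear":[-0.001,0.018,0],"rotation":[0,0,0],"grip":1}]'; python3 -m pendant '[{"linear":[-0.001,0.014,0],"rotation":[0,0,0],"grip":1},{"linear":[0,0.01,0],"rotation":[0,0,0],"grip":1},{"linear":[-0.001,0.009,0],"rotation":[0,0,0],"grip":1},{"linear":[0,0.006,0],"rotation":[0,0,0],"grip":1},{"linear":[0,0.004,0],"rotation":[0,0,0],"grip":1}]'
```

```text
t: 6.4
tcp_pos: [558.6, -82.0, 83.9]
ee_rot: [3.14, 0.082, 0.0]
wrist_force: [0.1, -2.8, 0.9]
opening: -0.002
t: 6.9
tcp_pos: [556.4, -39.4, 83.6]
ee_rot: [3.141, 0.082, -0.001]
wrist_force: [-0.3, -3.2, 0.6]
opening: -0.002
```

```bash
python3 -m pendant '[{"linear":[0,0.002,0],"rotation":[0,0,0],"grip":1},{"linear":[0,0.001,0],"rotation":[0,0,0],"grip":1},{"linear":[0,0.001,0],"rotation":[0,0,0],"grip":1},{"linear":[0,0.001,0],"rotation":[0,0,0],"grip":1},{"linear":[0,0,0],"rotation":[0,0,0],"grip":1}]'; python3 -m pendant '[{"linear":[0,-0.012,0],"rotation":[0,0,0],"grip":1},{"linear":[0,-0.008,0.02],"rotation":[0,0,0],"grip":1},{"linear":[0.001,-0.02,0.05],"rotation":[0,0,0],"grip":-1},{"linear":[0.001,-0.03,0.03],"rotation":[0,0,0],"grip":-1},{"linear":[0.001,-0.034,0],"rotation":[0,0,0],"grip":-1}]'; python3 - <<'E'
from h import *
a=snap("top","f1.png",(215,150,420,225),3.9)
b=snap("side","f2.png",(230,90,410,320),2.6)
E
```

```text
t: 7.4
tcp_pos: [556.4, -38.4, 83.7]
ee_rot: [3.137, 0.077, -0.001]
wrist_force: [-0.7, -7.9, 0.5]
opening: -0.002
t: 7.9
tcp_pos: [563.5, -137.5, 185.4]
ee_rot: [3.14, 0.086, 0.015]
wrist_force: [1.1, -0.2, 0.4]
opening: 0.508
```

View pics/f2.png

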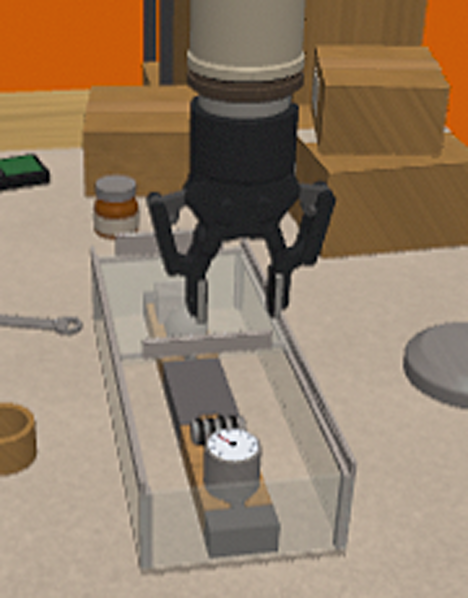

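The panel is fully open: force rose to −7.9 N at the end stop, and the lip is now at (142–270, 345). The gauge is exposed, with its dial at (232,444), and the fingers are at (200,318) and (280,315).

```bash
python3 - <<'E'
from h import *
np.set_printoptions(precision=1,suppress=True)
D=lambda u,v,z:px2w("side",230+(u+.5)/2.6-.5,90+(v+.5)/2.6-.5,z)
print("dial",D(232,444,80),"cyl bottom-front", D(232,490,38), "lip",D(142,347,116),D(270,338,116))
s=telemetry.sense();p=s["tcp_pos"];print(p,s["opening"])
for dz in(0,19,25,30):
    u,v=w2px("side",p+[0,0,dz]);print(dz,(u-230)*2.6,(v-90)*2.6)
im=cv2.imread("pics/f1.png") 
E
```

```text
dial [ 562.3 -141.3   80. ] cyl bottom-front [ 562.4 -150.4   38. ] lip [495.2 -39.4 116. ] [612.2 -34.8 116. ]
[ 559.9 -143.8  181.8] 0.6830697124888124
0 233.38668345049703 341.5857865650726
19 234.2953916633289 320.80163523702817
25 234.58632230858703 314.1363732812396
30 234.83024169280037 308.54400277716525
```

```bash
python3 -m pendant '[{"linear":[0,0,0],"rotation":[0,0,0],"grip":-1},{"linear":[0,0,0],"rotation":[0,0,0],"grip":-1},{"linear":[0,0,0],"rotation":[0,0,0],"grip":-1},{"linear":[0,0,0],"rotation":[0,0,0],"grip":-1},{"linear":[0,0,0],"rotation":[0,0,0],"grip":-1}]'
```

```text
t: 8.5
tcp_pos: [559.6, -136.3, 179.9]
ee_rot: [-3.14, -0.084, 0.001]
wrist_force: [-0.0, 0.6, 0.8]
opening: 1.003
```

Dial from both cameras: (561.5,−142.5). The gripper is open, so I'll align it and descend.

```bash
python3 -m pendant '[{"linear":[0.0015,-0.0065,-0.03],"rotation":[0,0,0],"grip":-1},{"linear":[0,0,-0.03],"rotation":[0,0,0],"grip":-1},{"linear":[0,0,-0.02],"rotation":[0,0,0],"grip":-1},{"linear":[0,0,0],"rotation":[0,0,0],"grip":-1},{"linear":[0,0,0],"rotation":[0,0,0],"grip":-1}]'; python3 -m pendant '[{"linear":[0,0,-0.02],"rotation":[0,0,0],"grip":-1},{"linear":[0,0,-0.02],"rotation":[0,0,0],"grip":-1},{"linear":[0,0,-0.02],"rotation":[0,0,0],"grip":-1},{"linear":[0,0,-0.008],"rotation":[0,0,0],"grip":-1},{"linear":[0,0,0],"rotation":[0,0,0],"grip":-1}]'; python3 - <<'E'
from h import *
a=snap("side","g.png",(255,160,395,310),3.9)
E
```

```text
t: 9.0
tcp_pos: [561.2, -143.5, 100.3]
ee_rot: [-3.14, -0.083, 0.001]
wrist_force: [0.5, 0.0, 0.5]
opening: 0.997
t: 9.5
tcp_pos: [561.2, -143.6, 32.3]
ee_rot: [-3.14, -0.082, 0.001]
wrist_force: [0.1, -0.3, 0.1]
opening: 1.0
```

View pics/g.png

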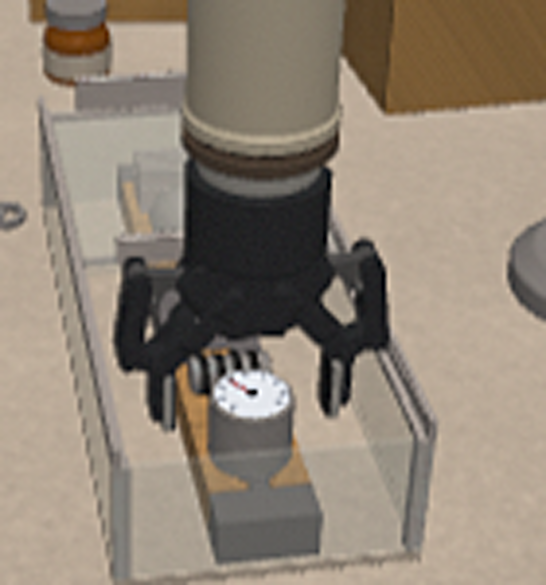

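```bash
python3 - <<'E'
from h import *
for z in(38,46,52,58,64,70):
    for dx in(-46,46):
        u,v=w2px("side",(561.2+dx,-143.6+dx*.05-8,z));print(z,dx,round((u-255)*3.9),round((v-160)*3.9),end=" | ")
    print()
print([((u-255)*3.9,(v-160)*3.9) for u,v in [w2px("side",(561.2,-143.6,80)),w2px("side",(561.2,-143.6,59))]])
E
```

```text
38 -46 167 470 | 38 46 327 455 | 
46 -46 167 458 | 46 46 328 444 | 
52 -46 167 450 | 52 46 329 436 | 
58 -46 167 442 | 58 46 329 427 | 
64 -46 168 433 | 64 46 330 419 | 
70 -46 168 425 | 70 46 331 410 | 
[(np.float64(248.053801481405), np.float64(394.39551302284)), (np.float64(246.70442596075665), np.float64(424.1787749905144))]
```

Open fingertips at (165,428) and (332,415) correspond to z≈66 for a reported 32, an offset of +34: the 13 mm swing plus about 19. The dial centre is at (252,394), about 1.5 mm further in +x than the jaws' middle. I'll correct x, go 15 mm lower and grip.

```bash
python3 -m pendant '[{"linear":[0.0015,0,-0.005],"rotation":[0,0,0],"grip":-1},{"linear":[0,0,-0.005],"rotation":[0,0,0],"grip":-1},{"linear":[0,0,-0.005],"rotation":[0,0,0],"grip":-1},{"linear":[0,0,0],"rotation":[0,0,0],"grip":0},{"linear":[0,0,0],"rotation":[0,0,0],"grip":0.3}]' 50; python3 -m pendant '[{"linear":[0,0,0],"rotation":[0,0,0],"grip":1},{"linear":[0,0,0],"rotation":[0,0,0],"grip":1},{"linear":[0,0,0],"rotation":[0,0,0],"grip":1},{"linear":[0,0,0],"rotation":[0,0,0],"grip":1},{"linear":[0,0,0],"rotation":[0,0,0],"grip":1}]'
```

```text
t: 10.05
tcp_pos: [562.4, -143.7, 17.0]
ee_rot: [-3.14, -0.082, 0.001]
wrist_force: [0.1, 0.4, 0.2]
opening: 0.692
t: 10.55
tcp_pos: [562.9, -143.8, 17.5]
ee_rot: [3.14, 0.082, 0.001]
wrist_force: [-0.9, 1.0, 4.5]
opening: 0.556
```

The opening of 0.556 is about 47 mm, so it is holding the 48 mm cylinder. I'll lift it slowly.

```bash
python3 -m pendant '[{"linear":[0,0,0.003],"rotation":[0,0,0],"grip":1},{"linear":[0,0,0.005],"rotation":[0,0,0],"grip":1},{"linear":[0,0,0.006],"rotation":[0,0,0],"grip":1},{"linear":[0,0,0.006],"rotation":[0,0,0],"grip":1},{"linear":[0,0,0],"rotation":[0,0,0],"grip":1}]'; python3 -m pendant '[{"linear":[0,0,0.01],"rotation":[0,0,0],"grip":1},{"linear":[0,0,0.01],"rotation":[0,0,0],"grip":1},{"linear":[0,0,0.01],"rotation":[0,0,0],"grip":1},{"linear":[0,0,0.01],"rotation":[0,0,0],"grip":1},{"linear":[0,0,0],"rotation":[0,0,0],"grip":1}]'
```

```text
t: 11.05
tcp_pos: [563.1, -143.9, 38.1]
ee_rot: [3.14, 0.082, 0.002]
wrist_force: [0.1, -0.3, -2.0]
opening: 0.551
t: 11.55
tcp_pos: [563.9, -144.1, 79.2]
ee_rot: [3.14, 0.082, 0.005]
wrist_force: [0.3, -0.4, -2.6]
opening: 0.551
```

```bash
python3 -m pendant '[{"linear":[0,0,0.02],"rotation":[0,0,0],"grip":1},{"linear":[0,0,0.025],"rotation":[0,0,0],"grip":1},{"linear":[0,0,0.025],"rotation":[0,0,0],"grip":1},{"linear":[0,0,0.01],"rotation":[0,0,0],"grip":1},{"linear":[0,0,0],"rotation":[0,0,0],"grip":1}]'; python3 - <<'E'
from h import *
a=snap("side","i.png",(200,80,400,330),2.3)
E
```

```text
t: 12.05
tcp_pos: [563.7, -143.9, 158.5]
ee_rot: [3.14, 0.082, 0.005]
wrist_force: [0.5, 0.6, -2.9]
opening: 0.548
```

View pics/i.png

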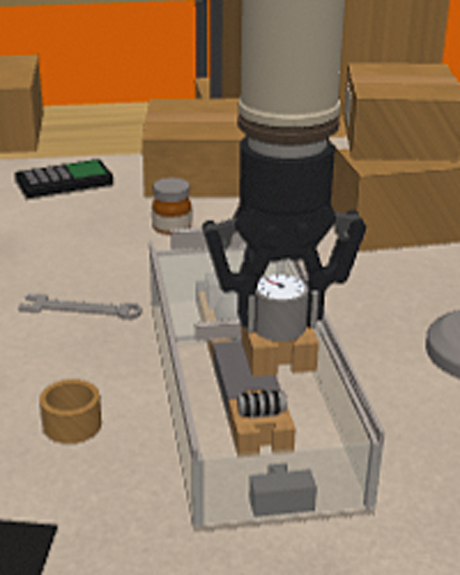

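The gauge hangs upright in the jaws at (280,300). The neighbour at (262,405) stays in its place, and the lips are as expected. I'll carry it to the mat.

```bash
python3 -m pendant '[{"linear":[-0.003,-0.02,0],"rotation":[0,0,0],"grip":1},{"linear":[-0.004,-0.03,0],"rotation":[0,0,0],"grip":1},{"linear":[-0.004,-0.034,0],"rotation":[0,0,0],"grip":1},{"linear":[-0.004,-0.034,0],"rotation":[0,0,0],"grip":1},{"linear":[-0.004,-0.034,0],"rotation":[0,0,0],"grip":1}]'; python3 -m pendant '[{"linear":[-0.004,-0.03,0],"rotation":[0,0,0],"grip":1},{"linear":[-0.004,-0.027,0],"rotation":[0,0,0],"grip":1},{"linear":[-0.003,-0.02,0],"rotation":[0,0,0],"grip":1},{"linear":[0,0,0],"rotation":[0,0,0],"grip":1},{"linear":[0,0,0],"rotation":[0,0,0],"grip":1}]'; python3 -m pendant '[{"linear":[0,0,-0.02],"rotation":[0,0,0],"grip":1},{"linear":[0,0,-0.025],"rotation":[0,0,0],"grip":1},{"linear":[0,0,-0.025],"rotation":[0,0,0],"grip":1},{"linear":[0,0,-0.02],"rotation":[0,0,0],"grip":1},{"linear":[0,0,0],"rotation":[0,0,0],"grip":1}]'; python3 - <<'E'
from h import *
b=snap("side","j.png",(230,180,450,420),2.4)
E
```

```text
t: 12.6
tcp_pos: [542.1, -296.2, 154.9]
ee_rot: [-3.139, -0.082, 0.005]
wrist_force: [0.7, 0.7, -2.3]
opening: 0.549
t: 13.1
tcp_pos: [531.3, -372.2, 155.0]
ee_rot: [-3.138, -0.08, 0.004]
wrist_force: [-0.5, -0.1, -3.4]
opening: 0.546
t: 13.6
tcp_pos: [530.6, -368.4, 62.8]
ee_rot: [-3.135, -0.086, 0.01]
wrist_force: [-0.4, 1.8, -3.2]
opening: 0.552
```

View pics/j.png

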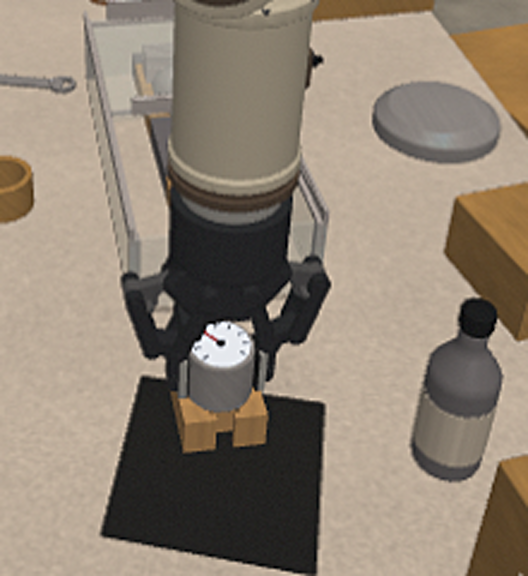

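```bash
python3 - <<'E'
from h import *
np.set_printoptions(precision=1,suppress=True)
D=lambda u,v,z:px2w("side",230+(u+.5)/2.4-.5,180+(v+.5)/2.4-.5,z)
M=np.array([D(*c,4) for c in[(143,377),(326,403),(317,574),(102,535)]]);print(M,M.mean(0))
print("dial",D(221,344,62.8-9.3+72)); s=telemetry.sense();print(s["tcp_pos"],s["ee_rot"])
E
```

```text
[[ 484.6 -282.     4. ]
 [ 627.1 -321.1    4. ]
 [ 585.2 -463.6    4. ]
 [ 443.  -422.9    4. ]] [ 535.  -372.4    4. ]
dial [ 530.4 -367.8  125.5]
[ 531.7 -369.7   64.9] [-3.1 -0.1  0. ]
```

The gauge hangs over the mat, upright. Mat centre by the side camera is (535,−372), which agrees with the top camera, and the dial is at (530,−368). I'll correct by about 3 mm and lower it gently.

```bash
python3 -m pendant '[{"linear":[0.003,-0.003,-0.012],"rotation":[0,0,0],"grip":1},{"linear":[0,0,-0.012],"rotation":[0,0,0],"grip":1},{"linear":[0,0,-0.01],"rotation":[0,0,0],"grip":1},{"linear":[0,0,-0.007],"rotation":[0,0,0],"grip":1},{"linear":[0,0,0],"rotation":[0,0,0],"grip":1}]'; python3 -m pendant '[{"linear":[0,0,-0.002],"rotation":[0,0,0],"grip":1},{"linear":[0,0,-0.002],"rotation":[0,0,0],"grip":1},{"linear":[0,0,-0.001],"rotation":[0,0,0],"grip":1},{"linear":[0,0,0],"rotation":[0,0,0],"grip":1},{"linear":[0,0,0],"rotation":[0,0,0],"grip":1}]'
```

```text
t: 14.15
tcp_pos: [534.5, -375.0, 24.6]
ee_rot: [-3.139, -0.082, 0.003]
wrist_force: [-0.9, 0.1, -3.2]
opening: 0.552
t: 14.65
tcp_pos: [535.7, -375.8, 21.4]
ee_rot: [3.14, 0.082, 0.0]
wrist_force: [0.7, 0.5, -2.5]
opening: 0.552
```

```bash
python3 -m pendant '[{"linear":[0,0.002,-0.002],"rotation":[0,0,0],"grip":1},{"linear":[0,0,-0.002],"rotation":[0,0,0],"grip":1},{"linear":[0,0,-0.002],"rotation":[0,0,0],"grip":1},{"linear":[0,0,0],"rotation":[0,0,0],"grip":1},{"linear":[0,0,0],"rotation":[0,0,0],"grip":1}]'; python3 -m pendant '[{"linear":[0,0,-0.001],"rotation":[0,0,0],"grip":1},{"linear":[0,0,-0.001],"rotation":[0,0,0],"grip":1},{"linear":[0,0,0],"rotation":[0,0,0],"grip":1},{"linear":[0,0,0],"rotation":[0,0,0],"grip":1},{"linear":[0,0,0],"rotation":[0,0,0],"grip":1}]'
```

```text
t: 15.15
tcp_pos: [535.5, -373.7, 15.0]
ee_rot: [-3.14, -0.082, 0.0]
wrist_force: [-0.2, -0.4, -2.7]
opening: 0.552
t: 15.65
tcp_pos: [535.8, -373.9, 13.6]
ee_rot: [3.14, 0.082, 0.001]
wrist_force: [-2.6, 1.1, 4.1]
opening: 0.553
```

Contact: Fz went from −2.7 to +4.1 N at the expected height. I'll release and rise.

```bash
python3 -m pendant '[{"linear":[0,0,0],"rotation":[0,0,0],"grip":-0.3},{"linear":[0,0,0],"rotation":[0,0,0],"grip":-0.5},{"linear":[0,0,0],"rotation":[0,0,0],"grip":-1},{"linear":[0,0,0],"rotation":[0,0,0],"grip":-1},{"linear":[0,0,0],"rotation":[0,0,0],"grip":-1}]'; python3 -m pendant '[{"linear":[0,0,0.02],"rotation":[0,0,0],"grip":-1},{"linear":[0,0,0.03],"rotation":[0,0,0],"grip":-1},{"linear":[0,0,0.045],"rotation":[0,0,0],"grip":-1},{"linear":[0,0,0.045],"rotation":[0,0,0],"grip":-1},{"linear":[0,0,0.045],"rotation":[0,0,0],"grip":-1}]';  python3 -m pendant '[{"linear":[-0.03,0,0.02],"rotation":[0,0,0],"grip":-1},{"linear":[-0.03,0,0.02],"rotation":[0,0,0],"grip":-1},{"linear":[-0.03,0,0.02],"rotation":[0,0,0],"grip":-1},{"linear":[0,0,0],"rotation":[0,0,0],"grip":-1},{"linear":[0,0,0],"rotation":[0,0,0],"grip":-1}]';python3 - <<'E'
from h import *
b=snap("side","k.png",(190,140,460,420),2.1); snap("top","k2.png",(200,150,430,290),3.4)
E
```

```text
t: 16.15
tcp_pos: [535.6, -373.7, 13.0]
ee_rot: [3.141, 0.082, 0.0]
wrist_force: [0.1, -0.3, -0.4]
opening: 1.0
t: 16.65
tcp_pos: [535.3, -373.5, 199.7]
ee_rot: [-3.14, -0.082, 0.0]
wrist_force: [0.5, 0.1, 0.2]
opening: 1.004
t: 17.15
tcp_pos: [445.7, -374.0, 259.0]
ee_rot: [3.14, 0.08, 0.003]
wrist_force: [0.7, 1.1, 0.1]
opening: 1.004
```

View pics/k.png

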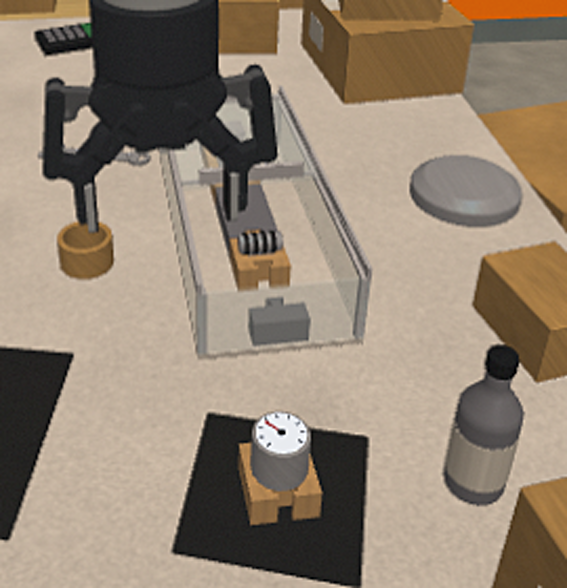

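The gauge stands upright at (281,465) in the middle of the mat, the right panel's lip is at (250,172), and the other plinth is in its place. One last number, then I'll hand in.

```bash
python3 - <<'E'
from h import *
from rig import close_job
D=lambda u,v,z:px2w("side",190+(u+.5)/2.1-.5,140+(v+.5)/2.1-.5,z)
print("dial",D(281,433,76)); s=telemetry.sense();print(s["wrist_force"],s["qd"].round(3))
I=lambda u,v,z:px2w("side",200+(u+.5)/2.3-.5,80+(v+.5)/2.3-.5,z)
print("left lip W end",I(171,233,116)); print(close_job())
E
```

```text
dial [ 534.71343775 -372.51750066   76.        ]
[ 0.1960035  -0.23723853 -0.48239707] [-0.006  0.018 -0.005 -0.001  0.001  0.003  0.001]
left lip W end [484.5767359  184.61120429 116.        ]
the job is handed in; nothing more can be done
None
```

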